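Tighten the bar clamp with the click wrench

TASK

Fit the click wrench's square socket gently over the brass square bolt head of the blue-based bar clamp, and turn it clockwise (seen from above) by its red handle until the handle clicks, that is, breaks away a little under load; then stop at once without forcing the handle on past the click, let go, and leave the wrench standing seated on the bolt. Leave the other things on the bench alone.

Things in the scene. Friction and masses are not known exactly. Their poses are not given: they have to be found in the camera images.
- wrench_grip (a point): Centre of the dark steel head block of the loose click wrench (0.5-0.8 kg): pick it up here, where it balances. Block 30 mm wide along y, 48 mm long along x, 36 mm tall. z up; the handle leaves towards -x. Under the block a bright steel square socket, 50 mm square outside, 25 mm tall, open downward; the wrench stands upright on it, its underside 43 mm below this point.
- socket_mouth (a point): Centre of the square opening in the underside of the socket, 43 mm below wrench_grip, same axes. The hole is 38 mm square, 20 mm deep, walls 6 mm, sides parallel to x and y; it goes over the bolt head in any of four quarter turns.
- click_pivot (a point): Upright pin 30 mm from the socket's axis (wrench's -x) on which the handle breaks away from the head; axes as wrench_grip. The handle runs from here towards -x: its red round grip, 25 mm in diameter, is 100 to 190 mm from the socket's axis, at this point's height, 40 mm above socket_mouth; a dark end cap follows, to 196 mm. Turn the wrench at the middle of the red grip, 145 mm from the axis.
- bolt_head (a point): Centre of the top of the brass square bolt head, upright on a clamp fixed to the bench (blue plate 80 x 90 mm, dark block, bright bar). z up; x, y parallel to the square's sides. Head 36 mm square (top 4 mm stepped in to 32), 24 mm tall, top 64 mm above the bench. Seated, the hole's floor rests on this top: socket_mouth 20 mm below this point. Never press down here with over 40 N.
- bolt_corner (a point): Corner of the bolt head, 25 mm from its axis, 4 mm below its top. The bolt turns clockwise with at most 3 N at mid-grip through an unknown angle, 0.3 to 0.9 rad, then is tight. Then the wrench's handle, rigidly straight until now, gives at 8 to 11 N at mid-grip: it yields and the force stops rising. Over 0.2 rad of give is over-tightening (stop at 0.27). Let go, it springs straight.
- tape_measure_mid (a point): Bystander: yellow and black tape measure, 74 x 76 x 36 mm, point half-way up.
- wood_block_2_mid (a point): Bystander: flat light wood offcut, 45 x 90 x 22 mm, point half-way up.
- pliers_mid (a point): Bystander: blue-handled pliers, 52 x 176 x 14 mm, point half-way up.
- bolt_mid (a point): Bystander: loose steel bolt lying down, 22 x 78 x 19 mm, point half-way up.

How it is judged:
On the way, in this order (a step that is already met when the one before it is completed fails the run):
1. the socket is fully down over the bolt head, wrench upright (horizontal distance between socket_mouth and bolt_head below 0.006 m and z of socket_mouth in the frame of bolt_head below -0.015 m and angle between wrench_grip's own z axis and vertical below 0.15 rad), for 0.1 s.
2. the bolt has been turned tight and the handle has clicked (given by more than 0.03 rad, its end cap 5 mm aside) with the socket still seated (all of step 1 and y of wrench_handle_c3 in the frame of wrench_grip above 0.005 m and distance of bolt_corner from where it was at the start of the episode above 0.005 m), for 0.1 s.
At the end, for the whole second after the job is handed in: The wrench stands at rest on the bolt head, socket fully down (mouth at least 15 mm below the head's top, within 6 mm of its axis, tilted less than 0.15 rad), the bolt has been turned tight to the click, the handle has sprung straight (end cap less than 4 mm aside), and nothing is touched (all of step 1 and y of wrench_handle_c3 in the frame of wrench_grip below 0.004 m and distance of bolt_corner from where it was at the start of the episode above 0.005 m and linear speed of wrench below 0.02 m/s).
It fails at once if the handle is forced on past the click (more than 0.2 rad of give, its end cap 32 mm aside) (y of wrench_handle_c3 in the frame of wrench_grip above 0.032 m).
It fails at once if the bolt head is pressed down with more than 40 N (contact force between clamp_bolt_c1 and wrench above 40 N).
It fails at once if a bystander is moved more than 30 mm (distance of any of tape_measure_mid, wood_block_2_mid, pliers_mid, bolt_mid from where it was at the start of the episode above 0.03 m).
It also fails if it takes over 61 s, if anything falls off the work surface, if the arm or the gripper's body presses on something with over 40 N, if the wrist force passes 120 N, or if a joint passes its speed limit or range.

ROBOT

A 7-joint arm with a two-finger parallel gripper is mounted at the origin on a cart in front of the work surface, level with it; the furniture and walls round the work are solid. World frame = base frame: x ahead of the robot, y to its left, z up, the work surface at z = 0. Lengths are in m, angles in rad, forces in N, time in s.
With the tool pointing down it reaches from about 0.425 to 0.975 m from the base axis. Payload 16.7 kg.
Tool frame: the origin (TCP) lies at the very end of the fingers, on their centre line; the grasp point (between the pads) lies 19 mm behind it; z points along the fingers, y is the line along which they close (so a half turn about z gives the same grasp; the last joint's range is limited). The gripper opens to 85 mm and grips with 20 to 120 N. Pads are 22 mm wide; open, the fingers measure 114 mm over their backs; the gripper's body (76 mm by 85 mm) begins 54 mm behind the grasp point. The pads swing forward as they close: fully open they stand 13 mm farther back than shut.
Start: joints at [-1.435, 0.426, 0.074, 1.606, -0.034, 1.111, -0.067], TCP at [0.19, 0.648, 0.231] pointing down, gripper open.
Joint ranges: [-2.85, 2.85], [-0.5, 2.14], [-1.23, 1.37], [0.21, 2.46], [-1.02, 4.16], [0.16, 2.05], [-2.73, 2.73]. Speed limits (rad/s): [1.89, 1.89, 2.39, 2.39, 3.01, 3.01, 3.01].

INTERFACE

Orientations are given as [roll, pitch, yaw] about the fixed x, y, z axes, in that order (R = Rz(yaw) Ry(pitch) Rx(roll)).
In Python, from bench import ctrl gives the robot as it stands.
- The arm moves only by the tool send_rows, never from a script. Its argument "rows" is a list of rows, each an object of numbers: "tx", "ty", "tz": the shift along the tool's x, y, z as a fraction of full scale; "rx", "ry", "rz": the turn, a rotation vector about the tool's x, y, z as a fraction of full scale; "jaw": the opening, from 0 (shut) to 1 (fully open). A call has 1 to 5 rows; each row shifts and turns the commanded pose from where the row before left it, along the tool's axes as they then stand; what a row does not reach is not made up. Full scale, the value 1, is 100 cm for a shift and pi/2 rad for a turn. A row lasts 1/8 s, in which the tool goes at most 62.5 mm and 10.7 degrees, less where a joint would pass 70% of its speed; a pose out of reach is approached as far as the arm can. A call with a number of a shift or a turn outside -1 to 1 is refused whole. A call with a gripper value outside its range is refused whole. The fingers move at their own pace and stop on an object; "grip_force" is the grip in N (left out, the last holds). Time passes only in rows, so rows that do not move let the fingers close. It gives the time, the measured TCP pose, the force, the opening and the grip force at its end, in the units of the state.
- ctrl.observe(): the state, without advancing time (a new reading comes with each control period).
- ctrl.get_image(name): name is "scene" or "top" or "wrist"; returns a dict with "image" (420x560x3 uint8, red, green, blue), "mtx" (3x3 intrinsics, pixels), "k1" (the pictures are not rectified: a ray, as slopes to the right and down, at radius r is drawn at 1 + k1 r^2 times it, then the intrinsics apply), "position" and "orientation" of the camera in the world. Camera axes: x right, y down, z forward; pixel columns grow to the right and rows downward; lengths in m; the calibration is good to about 2 mm. A picture is of the moment at which its call begins. There is no depth.
- ctrl.sign_off(): hands the job in; it is judged then, once.
Trained networks look in a picture, given as the dict that the camera call returned (one of the last four; its "shot" number tells which), for a name from the list of things; names that differ only in an ending like _2 or _b are one class to them, and where a whole thing is asked for, a point or a joint stands for the part that bears it (a point fixed in the world has none). Each returns a list of dicts, best first, with "p" (0 to 1); they miss things now and then, are a little off and sometimes report something else, mostly with a low value. They report only what shows in the picture. A call takes as long as a camera call.
- ctrl.boxes_of(label, picture): "point" ([x, y, z] in m, in world coordinates, good to about 4 mm: the middle of the surface that is visible of it).
- ctrl.landmark_of(label, picture): "point" ([x, y, z] in m, in world coordinates, good to about 4 mm: a listed point, or the origin of a listed thing).
The state is a dict: "t": time; "qpos": joint angles; "dq": joint speeds; "tau": joint torques, N m; "tool_pos": TCP position; "ee_rot": TCP orientation; "ft_force": force on the tool from outside, world axes, zero at the start; "ft_torque": the same for the moment, N m; "opening": finger opening in m; "grip_force": force on a finger pad.
Only numpy, scipy, OpenCV 4.12 (cv2) and the standard library are available. Lean on these libraries where they do the work, as an engineer would, in place of code of your own. Each camera call takes 0.05 s, during which the arm holds its last target. There are 200 camera calls.

## Working session

There is one attempt and no reset: what is moved stays moved. The work goes in short steps, Python scripts to look and compute and a tool call to move; the robot and the scene stay as the last step left them, time stands still between calls to the robot, and variables do not carry over. Pictures are saved under pics/ and viewed, at most 10 in all, crops included, and the job is handed in when it is done.

Besides the shell and the picture viewer there is one more tool, called after "Call:" by a JSON object that holds its "api" and its "payload". send_rows: Moves the arm, as the interface text tells. Its arguments: {"type":"object","properties":{"rows":{"type":"array","items":{"type":"object","properties":{"tx":{"type":"number"},"ty":{"type":"number"},"tz":{"type":"number"},"rx":{"type":"number"},"ry":{"type":"number"},"rz":{"type":"number"},"jaw":{"type":"number"}}}},"grip_force":{"type":"number"}},"required":["rows"]}

```bash
mkdir -p pics; ls; cat > h.py <<'E'
import numpy as np, cv2
from bench import ctrl
from scipy.spatial.transform import Rotation as R
def shot(n,f=None):
    p=ctrl.get_image(n)
    if f: cv2.imwrite('pics/'+f,cv2.cvtColor(p['image'],cv2.COLOR_RGB2BGR))
    return p
def lm(p,names,k=2,fn='landmark_of'):
    for n in names:
        r=getattr(ctrl,fn)(n,p)
        print(n,[(np.round(d['point'],4).tolist(),round(d['p'],2)) for d in r[:k]])
E
python3 - <<'E'
from h import *
s=ctrl.observe(); print({k:np.round(v,3).tolist() for k,v in s.items()})
N=['wrench_grip','socket_mouth','click_pivot','bolt_head','bolt_corner','tape_measure_mid','wood_block_2_mid','pliers_mid','bolt_mid']
for c in ['top','scene']:
    p=shot(c,c+'0.png'); print(c,p['position'],p['orientation'],p['mtx'].tolist() if hasattr(p['mtx'],'tolist') else p['mtx'],p['k1']); lm(p,N)
E
```

```text
pics
{'t': 0.0, 'qpos': [-1.435, 0.427, 0.074, 1.607, -0.034, 1.111, -0.067], 'dq': [-0.001, 0.0, 0.001, -0.0, 0.001, 0.0, 0.001], 'tau': [0.0, -94.982, 3.761, -46.354, 0.019, 0.01, 0.0], 'tool_pos': [0.19, 0.647, 0.231], 'ee_rot': [-3.14, 0.0, 2.857], 'ft_force': [0.18, 0.185, 0.008], 'ft_torque': [0.016, 0.035, -0.048], 'grip_force': 0.0, 'opening': 0.085}
top [0.42732708 0.11502757 1.10873595] [-3.03821248  0.02539868 -1.57026174] [[405.6513661519814, 0.0, 278.9690813864149], [0.0, 405.6513661519814, 205.41069986924035], [0.0, 0.0, 1.0]] -0.12142122874420455
wrench_grip [([0.4586, 0.2882, 0.0498], 0.56)]
socket_mouth [([0.4594, 0.2886, -0.0023], 0.64)]
click_pivot []
bolt_head [([0.6, 0.0455, 0.0616], 0.72)]
bolt_corner [([0.6135, 0.0788, 0.062], 0.62)]
tape_measure_mid [([0.4042, -0.0786, 0.0164], 0.75), ([0.6125, 0.0777, 0.0604], 0.39)]
wood_block_2_mid [([0.4356, 0.0244, 0.0073], 0.56)]
pliers_mid [([0.4025, -0.0768, 0.015], 0.75)]
bolt_mid [([0.696, -0.1386, 0.0101], 0.55)]
scene [-0.02662614 -0.40711649  0.96544196] [-2.41752586 -0.00895657 -0.80082391] [[489.4851989014671, 0.0, 275.3502665928513], [0.0, 489.4851989014671, 201.76164008448606], [0.0, 0.0, 1.0]] 0.023416642661815194
wrench_grip [([0.4587, 0.2867, 0.0431], 0.56)]
socket_mouth [([0.4529, 0.2838, -0.0019], 0.75)]
click_pivot [([0.4704, 0.311, 0.0411], 0.94)]
bolt_head [([0.6052, 0.0508, 0.0643], 0.49)]
bolt_corner []
tape_measure_mid [([0.4055, -0.0784, 0.0177], 0.75), ([0.6078, 0.0511, 0.0617], 0.43)]
wood_block_2_mid [([0.4289, 0.022, 0.0084], 0.6)]
pliers_mid [([0.3746, 0.3806, 0.0029], 0.94), ([0.4047, -0.0773, 0.0203], 0.45)]
bolt_mid [([0.6975, -0.1398, 0.0078], 0.43)]
```

View pics/top0.png

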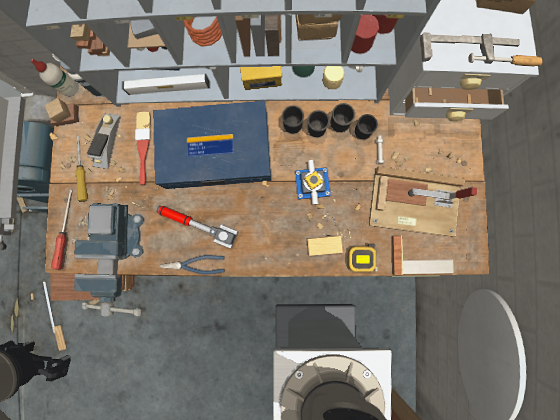

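View pics/scene0.png

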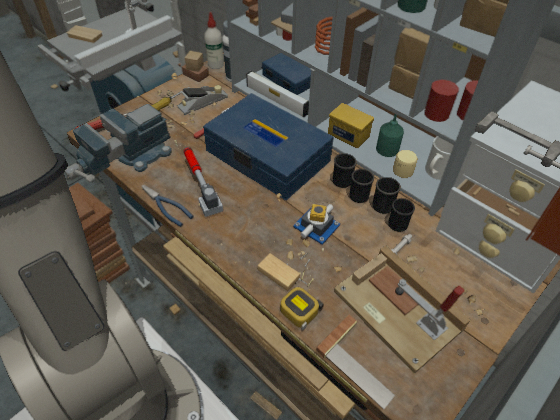

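The top view shows the wrench with its socket near (227,236) and its red handle pointing up-left to (160,208). The clamp's bolt head is near (315,182). The scene view agrees, and the toolbox (210,145 top) lies beyond the wrench. I'll move above the wrench first.

```bash
cat >> h.py <<'E'
def plan(pos,tooly_deg,n,s=None):
    """rows to bring the tool (pointing down) to pos with tool y at world angle; n rows"""
    s=s or ctrl.observe(); p=np.array(s['tool_pos']); Rm=R.from_euler('xyz',s['ee_rot']).as_matrix()
    t=np.radians(tooly_deg); y=np.array([np.cos(t),np.sin(t),0]); z=np.array([0,0,-1.]); G=np.c_[np.cross(y,z),y,z]
    dv=R.from_matrix(Rm.T@G).as_rotvec(); st=(np.array(pos)-p)/n
    for i in range(n):
        a=Rm@R.from_rotvec(dv*i/n).as_matrix(); d=a.T@st
        print(dict(zip(['tx','ty','tz','rx','ry','rz'],np.round(np.r_[d,dv/n/(np.pi/2)],4).tolist())))
    print('dv deg',np.degrees(dv))
E
python3 - <<'E'
from h import *
plan([.459,.287,.27],-23,10)
E
```

```text
{'tx': -0.036, 'ty': -0.0271, 'tz': -0.0039, 'rx': -0.0, 'ry': 0.0, 'rz': 0.1074}
{'tx': -0.04, 'ty': -0.0206, 'tz': -0.0039, 'rx': -0.0, 'ry': 0.0, 'rz': 0.1074}
{'tx': -0.0429, 'ty': -0.0136, 'tz': -0.0039, 'rx': -0.0, 'ry': 0.0, 'rz': 0.1074}
{'tx': -0.0446, 'ty': -0.0062, 'tz': -0.0039, 'rx': -0.0, 'ry': 0.0, 'rz': 0.1074}
{'tx': -0.045, 'ty': 0.0014, 'tz': -0.0039, 'rx': -0.0, 'ry': 0.0, 'rz': 0.1074}
{'tx': -0.0441, 'ty': 0.0089, 'tz': -0.0039, 'rx': -0.0, 'ry': 0.0, 'rz': 0.1074}
{'tx': -0.042, 'ty': 0.0162, 'tz': -0.0039, 'rx': -0.0, 'ry': 0.0, 'rz': 0.1074}
{'tx': -0.0387, 'ty': 0.023, 'tz': -0.0039, 'rx': -0.0, 'ry': 0.0, 'rz': 0.1074}
{'tx': -0.0343, 'ty': 0.0292, 'tz': -0.0039, 'rx': -0.0, 'ry': 0.0, 'rz': 0.1074}
{'tx': -0.0289, 'ty': 0.0345, 'tz': -0.0039, 'rx': -0.0, 'ry': 0.0, 'rz': 0.1074}
dv deg [-4.14705881e-03  5.66599223e-04  9.66805700e+01]
```

Call:
{"api": "send_rows", "payload": {"rows": [{"tx":-0.036,"ty":-0.027,"tz":-0.004,"rz":0.107,"jaw":1},{"tx":-0.04,"ty":-0.0206,"tz":-0.004,"rz":0.107},{"tx":-0.043,"ty":-0.0136,"tz":-0.004,"rz":0.107},{"tx":-0.0446,"ty":-0.0062,"tz":-0.004,"rz":0.107},{"tx":-0.045,"ty":0.0014,"tz":-0.004,"rz":0.107}]}}

```text
invalid input
```

Call:
{"api": "send_rows", "payload": {"rows": [{"tx":-0.044,"ty":0.009,"tz":-0.004,"rz":0.107},{"tx":-0.042,"ty":0.016,"tz":-0.004,"rz":0.107},{"tx":-0.0387,"ty":0.023,"tz":-0.004,"rz":0.107},{"tx":-0.0343,"ty":0.029,"tz":-0.004,"rz":0.107},{"tx":-0.029,"ty":0.0345,"tz":-0.004,"rz":0.107}]}}

```text
invalid input
```

```bash
python3 - <<'E'
from h import *
s=ctrl.observe(); print({k:np.round(s[k],3).tolist() for k in ['t','qpos','tool_pos','ee_rot']})
p=shot('wrist','w1.png'); print(p['position'],p['orientation'],np.array(p['mtx']).tolist(),p['k1'])
lm(p,['wrench_grip','socket_mouth','click_pivot','bolt_head','bolt_corner'])
E
```

```text
{'t': 1.0, 'qpos': [-1.436, 0.426, 0.074, 1.606, -0.034, 1.111, -0.067], 'tool_pos': [0.19, 0.648, 0.231], 'ee_rot': [-3.142, -0.0, 2.857]}
[0.11731155 0.66933121 0.37424369] [2.83949239e+00 3.76479342e-04 1.28626178e+00] [[293.07267230522365, 0.0, 281.4131222428418], [0.0, 293.07267230522365, 212.9735062699709], [0.0, 0.0, 1.0]] -0.05231569486454903
wrench_grip [([0.4543, 0.2909, 0.0427], 0.65)]
socket_mouth [([0.4535, 0.288, -0.003], 0.65)]
click_pivot [([0.4678, 0.3166, 0.0404], 0.55)]
bolt_head []
bolt_corner []
```

View pics/w1.png

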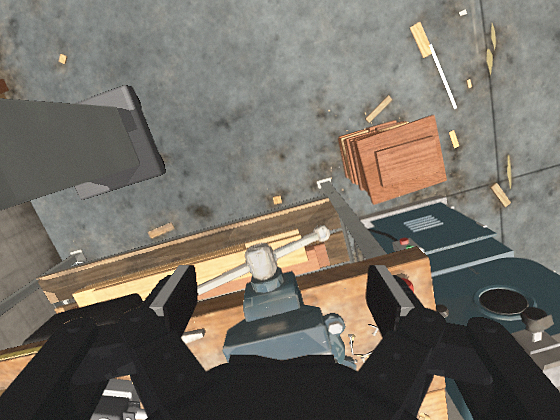

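The wrist view shows the vise under the hand, because the arm hasn't moved. The rows were refused, probably because every row needs all seven keys.

Call:
{"api": "send_rows", "payload": {"rows": [{"tx":-0.036,"ty":-0.027,"tz":-0.004,"rx":0,"ry":0,"rz":0.107,"jaw":1},{"tx":-0.04,"ty":-0.0206,"tz":-0.004,"rx":0,"ry":0,"rz":0.107,"jaw":1},{"tx":-0.043,"ty":-0.0136,"tz":-0.004,"rx":0,"ry":0,"rz":0.107,"jaw":1},{"tx":-0.0446,"ty":-0.0062,"tz":-0.004,"rx":0,"ry":0,"rz":0.107,"jaw":1},{"tx":-0.045,"ty":0.0014,"tz":-0.004,"rx":0,"ry":0,"rz":0.107,"jaw":1}], "grip_force": 60}}

```text
t: 1.92
tool_pos: [0.3255, 0.4664, 0.2516]
ee_rot: [3.141, -0.0, 2.011]
ft_force: [-0.6, 0.7, 0.8]
opening: 0.0854
grip_force: 0.0
```

Call:
{"api": "send_rows", "payload": {"rows": [{"tx":-0.044,"ty":0.009,"tz":-0.004,"rx":0,"ry":0,"rz":0.107,"jaw":1},{"tx":-0.042,"ty":0.016,"tz":-0.004,"rx":0,"ry":0,"rz":0.107,"jaw":1},{"tx":-0.0387,"ty":0.023,"tz":-0.004,"rx":0,"ry":0,"rz":0.107,"jaw":1},{"tx":-0.0343,"ty":0.029,"tz":-0.004,"rx":0,"ry":0,"rz":0.107,"jaw":1},{"tx":-0.029,"ty":0.0345,"tz":-0.004,"rx":0,"ry":0,"rz":0.107,"jaw":1}]}}

```text
t: 2.55
tool_pos: [0.4605, 0.2867, 0.2717]
ee_rot: [-3.142, -0.001, 1.171]
ft_force: [1.4, 0.6, -0.6]
opening: 0.0852
grip_force: 0.0
```

```bash
python3 - <<'E'
from h import *
s=ctrl.observe(); print({k:np.round(s[k],3).tolist() for k in ['t','qpos','tool_pos','ee_rot']})
p=shot('wrist','w2.png'); print(p['position'],p['orientation'])
lm(p,['wrench_grip','socket_mouth','click_pivot','bolt_head','bolt_corner'])
E
```

```text
{'t': 2.55, 'qpos': [-1.149, 0.183, 0.545, 1.881, -0.106, 1.105, -0.963], 'tool_pos': [0.461, 0.287, 0.272], 'ee_rot': [-3.142, -0.001, 1.171]}
[0.49069155 0.35679166 0.41467556] [ 2.83986605e+00 -1.50217865e-04 -3.99891932e-01]
wrench_grip [([0.4557, 0.2877, 0.0459], 0.94)]
socket_mouth [([0.4568, 0.288, 0.0], 0.62)]
click_pivot [([0.4682, 0.3182, 0.0413], 0.65), ([0.4327, 0.016, 0.0158], 0.28)]
bolt_head [([0.6026, 0.0507, 0.0637], 0.58)]
bolt_corner [([0.6112, 0.0798, 0.0612], 0.59)]
```

View pics/w2.png

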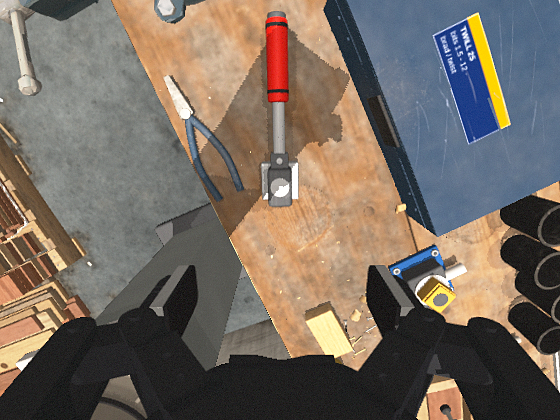

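The wrench lies straight up in the wrist view, with its head near (280,185) and the red grip running from (277,18) to (277,100). The clamp with the yellow square head is at (437,295). Next I'll measure the axis from the red grip and get a first yaw for the bolt.

```bash
cat >> h.py <<'E'
def ray(p,uv,z):
    K=np.array(p['mtx']); D=np.array([p['k1'],0,0,0,0.])
    n=cv2.undistortPoints(np.float64(uv).reshape(-1,1,2),K,D)[:,0]
    d=np.c_[n,np.ones(len(n))]@R.from_euler('xyz',p['orientation']).as_matrix().T
    c=np.array(p['position']); return c+d*((z-c[2])/d[:,2])[:,None]
def red_axis(p,z,near=None,rad=0.2):
    h=cv2.cvtColor(p['image'],cv2.COLOR_RGB2HSV); m=((h[...,0]<6)|(h[...,0]>174))&(h[...,1]>190)&(h[...,2]>90)
    v,u=np.nonzero(m); P=ray(p,np.c_[u,v],z)[:,:2]
    if near is not None: P=P[np.linalg.norm(P-near,axis=1)<rad]
    c=P.mean(0); w,V=np.linalg.eigh(np.cov(P.T)); q=V[:,1]; t=(P-c)@q
    return c,q,t.min(),t.max(),len(P),np.sqrt(w[0])
def brass(p,z,near,rad=0.03):
    h=cv2.cvtColor(p['image'],cv2.COLOR_RGB2HSV); m=(h[...,0]>18)&(h[...,0]<32)&(h[...,1]>130)&(h[...,2]>100)
    v,u=np.nonzero(m); P=ray(p,np.c_[u,v],z)[:,:2]; P=P[np.linalg.norm(P-near,axis=1)<rad]
    return P,cv2.minAreaRect(np.float32(P*1000))
E
python3 - <<'E'
from h import *
p=shot('wrist')
c,q,a,b,n,w=red_axis(p,.040,near=[.52,.42],rad=.13)
print(c,q,a,b,n,w,'ang',np.degrees(np.arctan2(q[1],q[0])))
g=np.array([.4565,.288]); print('offset of head from line',np.cross(q,g-c),'dist',np.dot(g-c,q))
p2=shot('top'); lm(p2,['wrench_grip','click_pivot','bolt_head']); print(red_axis(p2,.04,near=[.52,.42],rad=.13))
print(brass(p,.064,[.6026,.049])[1]); print(brass(p2,.064,[.6026,.049])[1])
E
```

```text
[0.51317393 0.4236032 ] [0.36505933 0.93098426] -0.04690034110254309 0.04537015894942395 1596 0.007014629193994893 ang 68.58876598815695
offset of head from line 0.003259322486509321 dist -0.14693378644566304
wrench_grip [([0.4563, 0.2916, 0.0477], 0.76)]
click_pivot []
bolt_head [([0.6018, 0.0479, 0.0614], 0.55)]<stdin>:5: DeprecationWarning: Arrays of 2-dimensional vectors are deprecated. Use arrays of 3-dimensional vectors instead. (deprecated in NumPy 2.0)
Traceback (most recent call last):
  File "h.py", line 28, in red_axis
    v,u=np.nonzero(m); P=ray(p,np.c_[u,v],z)[:,:2]
                         ~~~^^^^^^^^^^^^^^^^
  File "h.py", line 23, in ray
    n=cv2.undistortPoints(np.float64(uv).reshape(-1,1,2),K,D)[:,0]
      ~~~~~~~~~~~~~~~~~~~^^^^^^^^^^^^^^^^^^^^^^^^^^^^^^^^^^^^
cv2.error: OpenCV(4.12.0) /io/opencv/modules/calib3d/src/undistort.dispatch.cpp:347: error: (-215:Assertion failed) CV_IS_MAT(_src) && CV_IS_MAT(_dst) && (_src->rows == 1 || _src->cols == 1) && (_dst->rows == 1 || _dst->cols == 1) && _src->cols + _src->rows - 1 == _dst->rows + _dst->cols - 1 && (CV_MAT_TYPE(_src->type) == CV_32FC2 || CV_MAT_TYPE(_src->type) == CV_64FC2) && (CV_MAT_TYPE(_dst->type) == CV_32FC2 || CV_MAT_TYPE(_dst->type) == CV_64FC2) in function 'cvUndistortPointsInternal'
```

```bash
sed -i 's/v,u=np.nonzero(m); P=/v,u=np.nonzero(m); print(len(u)); P=/' h.py; python3 - <<'E'
from h import *
plan([.458,.2885,.031],-21.8,5)
p=shot('wrist'); P,r=brass(p,.064,np.array([.6026,.049])); print(len(P),r)
E
```

```text
{'tx': -0.0001, 'ty': -0.0003, 'tz': 0.048, 'rx': -0.0, 'ry': 0.0, 'rz': -0.0016}
{'tx': -0.0001, 'ty': -0.0003, 'tz': 0.048, 'rx': -0.0, 'ry': 0.0, 'rz': -0.0016}
{'tx': -0.0001, 'ty': -0.0003, 'tz': 0.048, 'rx': -0.0, 'ry': 0.0, 'rz': -0.0016}
{'tx': -0.0001, 'ty': -0.0003, 'tz': 0.048, 'rx': -0.0, 'ry': 0.0, 'rz': -0.0016}
{'tx': -0.0001, 'ty': -0.0003, 'tz': 0.048, 'rx': -0.0, 'ry': 0.0, 'rz': -0.0016}
dv deg [-0.01047804  0.00796529 -0.73806982]
1612
344 ((602.2437133789062, 57.62151336669922), (34.285186767578125, 44.40147018432617), 32.27392578125)
```

Call:
{"api": "send_rows", "payload": {"rows": [{"tx":0,"ty":-0.001,"tz":0.055,"rx":0,"ry":0,"rz":-0.008,"jaw":1},{"tx":0,"ty":-0.001,"tz":0.055,"rx":0,"ry":0,"rz":0,"jaw":1},{"tx":0,"ty":0,"tz":0.055,"rx":0,"ry":0,"rz":0,"jaw":1},{"tx":0,"ty":0,"tz":0.045,"rx":0,"ry":0,"rz":0,"jaw":1},{"tx":0,"ty":0,"tz":0.031,"rx":0,"ry":0,"rz":0,"jaw":1}]}}

```text
t: 3.78
tool_pos: [0.4572, 0.2884, 0.0282]
ee_rot: [-3.141, 0.002, 1.189]
ft_force: [1.3, 0.3, 0.3]
opening: 0.0854
grip_force: 0.0
```

Call:
{"api": "send_rows", "payload": {"rows": [{"tx":0,"ty":0,"tz":0,"rx":0,"ry":0,"rz":0,"jaw":0.2},{"tx":0,"ty":0,"tz":0,"rx":0,"ry":0,"rz":0,"jaw":0.1},{"tx":0,"ty":0,"tz":0,"rx":0,"ry":0,"rz":0,"jaw":0.1},{"tx":0,"ty":0,"tz":0,"rx":0,"ry":0,"rz":0,"jaw":0.1},{"tx":0,"ty":0,"tz":0,"rx":0,"ry":0,"rz":0,"jaw":0}], "grip_force": 60}}

```text
t: 4.4
tool_pos: [0.4586, 0.2893, 0.0319]
ee_rot: [3.141, -0.002, 1.189]
ft_force: [-1.5, -1.0, 10.5]
opening: 0.0292
grip_force: 58.8
```

Call:
{"api": "send_rows", "payload": {"rows": [{"tx":0,"ty":0,"tz":-0.03,"rx":0,"ry":0,"rz":0,"jaw":0},{"tx":0,"ty":0,"tz":-0.05,"rx":0,"ry":0,"rz":-0.1,"jaw":0},{"tx":0,"ty":0,"tz":-0.05,"rx":0,"ry":0,"rz":-0.11,"jaw":0},{"tx":0,"ty":0,"tz":-0.03,"rx":0,"ry":0,"rz":-0.11,"jaw":0},{"tx":0,"ty":0,"tz":0,"rx":0,"ry":0,"rz":-0.11,"jaw":0}]}}

```text
t: 5.03
tool_pos: [0.4588, 0.2893, 0.1936]
ee_rot: [3.137, -0.003, 1.87]
ft_force: [-0.0, -0.1, -7.1]
opening: 0.0291
grip_force: 62.3
```

```bash
python3 - <<'E'
from h import *
s=ctrl.observe(); print({k:np.round(s[k],3).tolist() for k in ['t','qpos','tool_pos','ee_rot','ft_force','ft_torque']})
p=shot('top'); lm(p,['wrench_grip','bolt_head','bolt_corner'])
P,r=brass(p,.064,np.array([.6026,.049])); print(len(P),r)
im=cv2.resize(p['image'][140:220,275:355],None,fx=7,fy=7,interpolation=cv2.INTER_CUBIC)
w=shot('wrist'); lm(w,['wrench_grip','bolt_head','bolt_corner'])
P,r=brass(w,.064,np.array([.6026,.049])); print(len(P),r)
a=w['image']
cv2.imwrite('pics/a.png',cv2.cvtColor(np.hstack([im[:420],cv2.resize(a,(560,420))])[:, :],cv2.COLOR_RGB2BGR)[:, ::1][:, :1120]); 
x=cv2.imread('pics/a.png'); cv2.imwrite('pics/a.png',cv2.resize(x,(800,300)))
E
```

```text
{'t': 5.025, 'qpos': [-1.002, 0.257, 0.38, 1.964, -0.118, 0.936, -0.265], 'tool_pos': [0.459, 0.289, 0.194], 'ee_rot': [3.137, -0.003, 1.87], 'ft_force': [-0.006, -0.062, -7.105], 'ft_torque': [-0.054, -0.023, -0.027]}
wrench_grip [([0.4599, 0.2902, 0.2074], 0.7)]
bolt_head [([0.6006, 0.0489, 0.0648], 0.46)]
bolt_corner [([0.6103, 0.08, 0.0609], 0.48)]
1550
122 ((602.7228393554688, 52.50776290893555), (35.41291046142578, 34.956443786621094), 32.83226013183594)
wrench_grip [([0.4561, 0.2908, 0.2019], 0.72)]
bolt_head []
bolt_corner []
1367
0 ((0.0, 0.0), (0.0, 0.0), 0.0)
```

View pics/a.png

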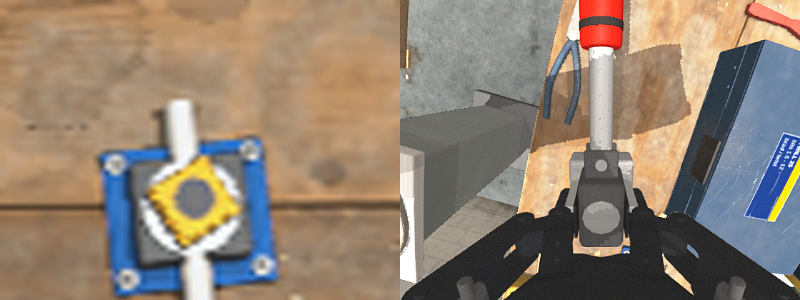

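The bolt head's square sides lie about 33° off the world axes. The wrench is held square, with its head at (600,215) in the right half. The best fit is with the handle at about 213°, turning towards −x, because that stays clear of the toolbox. Next I'll move to a viewing pose beside the bolt.

```bash
python3 - <<'E'
from h import *
plan([.69,-.01,.25],123,12)
E
```

```text
{'tx': -0.0294, 'ty': 0.0114, 'tz': -0.005, 'rx': -0.0001, 'ry': -0.0, 'rz': -0.0984}
{'tx': -0.0308, 'ty': 0.0067, 'tz': -0.005, 'rx': -0.0001, 'ry': -0.0, 'rz': -0.0984}
{'tx': -0.0315, 'ty': 0.0019, 'tz': -0.005, 'rx': -0.0001, 'ry': -0.0, 'rz': -0.0984}
{'tx': -0.0314, 'ty': -0.003, 'tz': -0.005, 'rx': -0.0001, 'ry': -0.0, 'rz': -0.0984}
{'tx': -0.0306, 'ty': -0.0078, 'tz': -0.005, 'rx': -0.0001, 'ry': -0.0, 'rz': -0.0984}
{'tx': -0.029, 'ty': -0.0124, 'tz': -0.005, 'rx': -0.0001, 'ry': -0.0, 'rz': -0.0984}
{'tx': -0.0267, 'ty': -0.0167, 'tz': -0.005, 'rx': -0.0001, 'ry': -0.0, 'rz': -0.0984}
{'tx': -0.0239, 'ty': -0.0206, 'tz': -0.005, 'rx': -0.0001, 'ry': -0.0, 'rz': -0.0984}
{'tx': -0.0204, 'ty': -0.024, 'tz': -0.005, 'rx': -0.0001, 'ry': -0.0, 'rz': -0.0984}
{'tx': -0.0165, 'ty': -0.0269, 'tz': -0.005, 'rx': -0.0001, 'ry': -0.0, 'rz': -0.0984}
{'tx': -0.0121, 'ty': -0.0291, 'tz': -0.005, 'rx': -0.0001, 'ry': -0.0, 'rz': -0.0984}
{'tx': -0.0075, 'ty': -0.0306, 'tz': -0.005, 'rx': -0.0001, 'ry': -0.0, 'rz': -0.0984}
dv deg [-5.59710889e-02 -1.65358524e-02 -1.06317842e+02]
```

Call:
{"api": "send_rows", "payload": {"rows": [{"tx":-0.029,"ty":0.011,"tz":-0.015,"rx":0,"ry":0,"rz":-0.098,"jaw":0},{"tx":-0.031,"ty":0.007,"tz":-0.015,"rx":0,"ry":0,"rz":-0.098,"jaw":0},{"tx":-0.0315,"ty":0.002,"tz":-0.015,"rx":0,"ry":0,"rz":-0.098,"jaw":0},{"tx":-0.0315,"ty":-0.003,"tz":-0.01,"rx":0,"ry":0,"rz":-0.098,"jaw":0},{"tx":-0.0305,"ty":-0.008,"tz":-0.005,"rx":0,"ry":0,"rz":-0.098,"jaw":0}]}}

```text
t: 6.05
tool_pos: [0.5552, 0.1635, 0.2506]
ee_rot: [3.142, 0.0, 2.637]
ft_force: [0.4, 0.6, -6.1]
opening: 0.0293
grip_force: 62.2
```

Call:
{"api": "send_rows", "payload": {"rows": [{"tx":-0.029,"ty":-0.0125,"tz":0,"rx":0,"ry":0,"rz":-0.0985,"jaw":0},{"tx":-0.0267,"ty":-0.0167,"tz":0,"rx":0,"ry":0,"rz":-0.0985,"jaw":0},{"tx":-0.024,"ty":-0.0206,"tz":0,"rx":0,"ry":0,"rz":-0.0985,"jaw":0},{"tx":-0.0205,"ty":-0.024,"tz":0,"rx":0,"ry":0,"rz":-0.0985,"jaw":0},{"tx":-0.0165,"ty":-0.027,"tz":0,"rx":0,"ry":0,"rz":-0.0985,"jaw":0}]}}

```text
t: 6.68
tool_pos: [0.6519, 0.0387, 0.2497]
ee_rot: [-3.142, -0.001, -2.872]
ft_force: [0.4, 0.7, -6.3]
opening: 0.0288
grip_force: 62.2
```

Call:
{"api": "send_rows", "payload": {"rows": [{"tx":-0.012,"ty":-0.029,"tz":0,"rx":0,"ry":0,"rz":-0.0985,"jaw":0},{"tx":-0.0075,"ty":-0.0306,"tz":0,"rx":0,"ry":0,"rz":-0.0985,"jaw":0},{"tx":0,"ty":0,"tz":0,"rx":0,"ry":0,"rz":0,"jaw":0}]}}

```text
t: 7.05
tool_pos: [0.6906, -0.0133, 0.2493]
ee_rot: [-3.141, -0.002, -2.569]
ft_force: [-0.4, 0.1, -5.8]
opening: 0.029
grip_force: 62.4
```

```bash
python3 - <<'E'
from h import *
s=ctrl.observe(); print({k:np.round(s[k],3).tolist() for k in ['t','qpos','tool_pos','ee_rot','ft_force']})
w=shot('wrist','w4.png'); lm(w,['wrench_grip','bolt_head','bolt_corner','socket_mouth'])
P,r=brass(w,.064,np.array([.6026,.050])); print(len(P),r)
uv=(None)
E
```

```text
{'t': 7.05, 'qpos': [-0.234, 0.444, 0.224, 1.554, -0.103, 1.156, 2.153], 'tool_pos': [0.691, -0.013, 0.249], 'ee_rot': [-3.141, -0.002, -2.569], 'ft_force': [-0.37, 0.072, -5.78]}
wrench_grip [([0.6926, -0.0119, 0.262], 0.84)]
bolt_head [([0.6026, 0.0533, 0.0652], 0.96)]
bolt_corner [([0.6127, 0.0758, 0.0585], 0.69)]
socket_mouth []
1244
457 ((605.451171875, 47.89393615722656), (34.489768981933594, 38.351985931396484), 31.62761688232422)
```

View pics/w4.png

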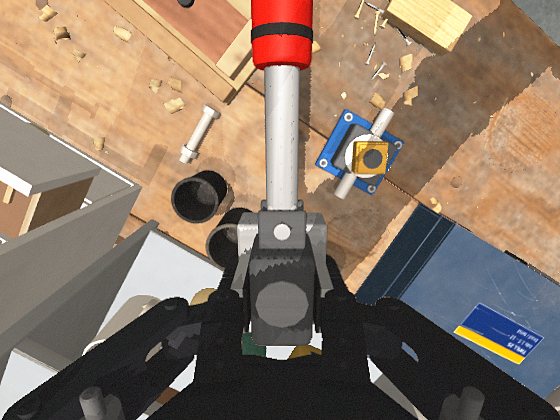

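The bolt head is clear near (373,157), with its sides almost parallel to the image axes. I'll take an enlarged crop to read the corners.

```bash
python3 - <<'E'
from h import *
im=cv2.imread('pics/w4.png')[132:182,345:405]
cv2.imwrite('pics/w4c.png',cv2.resize(im,None,fx=12,fy=12,interpolation=cv2.INTER_CUBIC))
E
```

```text
(no output)
```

View pics/w4c.png

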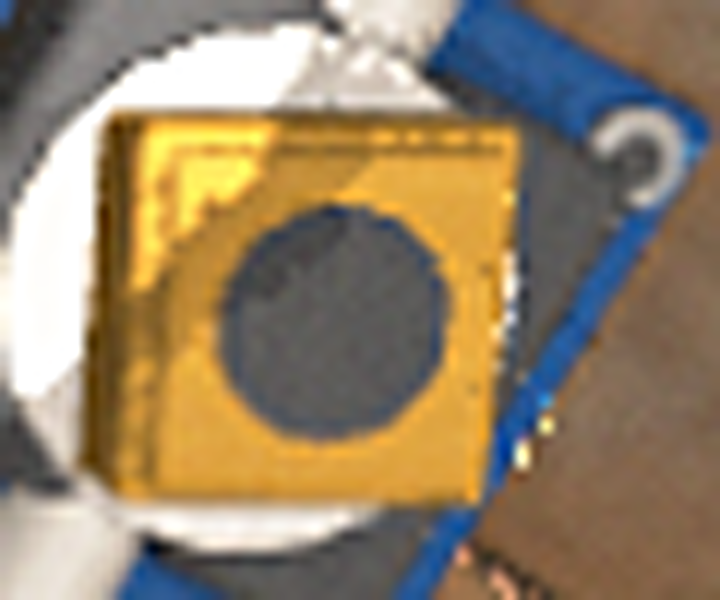

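The crop shows the outer-square corners at about (133,113), (521,124), (487,498) and (120,500), and the disc centre at about (333,320).

```bash
python3 - <<'E'
from h import *
w=shot('wrist')
f=lambda a:(np.array(a)+.5)/12-.5+[345,132]
C=ray(w,f([[133,113],[521,124],[487,498],[120,500]]),.060)[:,:2]; print(C.mean(0))
for i in range(4):
    d=C[(i+1)%4]-C[i]; print(np.linalg.norm(d),np.degrees(np.arctan2(d[1],d[0]))%90)
print('disc',ray(w,f([[333,320]]),.064))
# wrench axis in the wrist picture: red grip axis, at its height
z=ctrl.observe()['tool_pos'][2]+.0111-.003
c,q,a,b,n,sd=red_axis(w,z,near=np.array([.58,-.09]),rad=.15); print('handle',c,np.degrees(np.arctan2(q[1],q[0]))%180,a,b,n)
p=shot('top'); lm(p,['bolt_head','wrench_grip']); c,q,a,b,n,sd=red_axis(p,z,near=np.array([.58,-.09]),rad=.12); print('handle',c,np.degrees(np.arctan2(q[1],q[0]))%180,a,b,n)
p=shot('scene'); lm(p,['bolt_head','wrench_grip','bolt_corner'])
print(np.degrees(ctrl.observe()['ee_rot'][2]), ctrl.observe()['tool_pos'])
E
```

```text
[0.6031465  0.05528826]
0.036491582689343646 31.850043456874744
0.03509334646795446 33.38022498024417
0.035444027315951206 33.531286341117706
0.03617604847490841 35.019156191956625
disc [[0.60316929 0.05586773 0.064     ]]
3090
handle [ 0.5967474  -0.06950063] 33.93979690787256 -0.013768467716142796 0.012655445891180245 3090
bolt_head [([0.6011, 0.0483, 0.0637], 0.79)]
wrench_grip [([0.6912, -0.004, 0.2651], 0.7)]
0Traceback (most recent call last):
  File "<stdin>", line 11, in <module>
  File "h.py", line 28, in red_axis
    v,u=np.nonzero(m); print(len(u)); P=ray(p,np.c_[u,v],z)[:,:2]
                                        ~~~^^^^^^^^^^^^^^^^
  File "h.py", line 23, in ray
    n=cv2.undistortPoints(np.float64(uv).reshape(-1,1,2),K,D)[:,0]
      ~~~~~~~~~~~~~~~~~~~^^^^^^^^^^^^^^^^^^^^^^^^^^^^^^^^^^^^
cv2.error: OpenCV(4.12.0) /io/opencv/modules/calib3d/src/undistort.dispatch.cpp:347: error: (-215:Assertion failed) CV_IS_MAT(_src) && CV_IS_MAT(_dst) && (_src->rows == 1 || _src->cols == 1) && (_dst->rows == 1 || _dst->cols == 1) && _src->cols + _src->rows - 1 == _dst->rows + _dst->cols - 1 && (CV_MAT_TYPE(_src->type) == CV_32FC2 || CV_MAT_TYPE(_src->type) == CV_64FC2) && (CV_MAT_TYPE(_dst->type) == CV_32FC2 || CV_MAT_TYPE(_dst->type) == CV_64FC2) in function 'cvUndistortPointsInternal'
```

```bash
python3 - <<'E'
from h import *
w=shot('wrist'); t=shot('top'); s=shot('scene')
o=dict(w,image=cv2.cvtColor(cv2.imread('pics/w2.png'),cv2.COLOR_BGR2RGB),position=[0.49069155,0.35679166,0.41467556],orientation=[2.83986605e+00,-1.50217865e-04,-3.99891932e-01])
for n,p in dict(w4=w,w2=o,top=t,scene=s).items():
    Rc=R.from_euler('xyz',p['orientation']).as_matrix()
    uv=cv2.projectPoints(np.array([[.6025,.052,.064]]),cv2.Rodrigues(Rc.T)[0],-Rc.T@np.array(p['position']),np.array(p['mtx']),np.array([p['k1'],0,0,0,0.]))[0].ravel()
    u,v=np.round(uv).astype(int); k=8
    c=cv2.resize(p['image'][v-18:v+18,u-18:u+18],None,fx=k,fy=k,interpolation=cv2.INTER_CUBIC)
    h=cv2.cvtColor(c,cv2.COLOR_RGB2HSV); m=((h[...,0]>15)&(h[...,0]<35)&(h[...,1]>110)).astype(np.uint8)
    cs,hi=cv2.findContours(m,cv2.RETR_CCOMP,cv2.CHAIN_APPROX_NONE)
    H=[x for x,q in zip(cs,hi[0]) if q[3]>=0 and cv2.contourArea(x)>300]
    for x in H:
        M=cv2.moments(x); e=np.array([M['m10'],M['m01']])/M['m00']; q=(e+.5)/k-.5+[u-18,v-18]
        print(n,uv.round(1),q.round(1),M['m00']/k/k,ray(p,[q],.064)[0].round(4))
    cv2.imwrite(f'pics/c_{n}.png',cv2.cvtColor(c,cv2.COLOR_RGB2BGR))
cv2.imwrite('pics/cc.png',np.hstack([cv2.resize(cv2.imread(f'pics/c_{n}.png'),(260,260)) for n in ['w2','top','scene']]))
E
```

```text
w4 [370.4 155.8] [369.  157.1] 296.25 [0.6045 0.0515 0.064 ]
w2 [438.4 299.6] [440.2 299.5] 153.515625 [0.605 0.051 0.064]
w2 [438.4 299.6] [436.6 287.8] 6.34375 [0.6045 0.0719 0.064 ]
top [313.4 179.8] [313.5 179.2] 52.8203125 [0.6043 0.0517 0.064 ]
scene [316.7 210. ] [318.1 209.2] 47.90625 [0.607  0.0513 0.064 ]
```

View pics/cc.png

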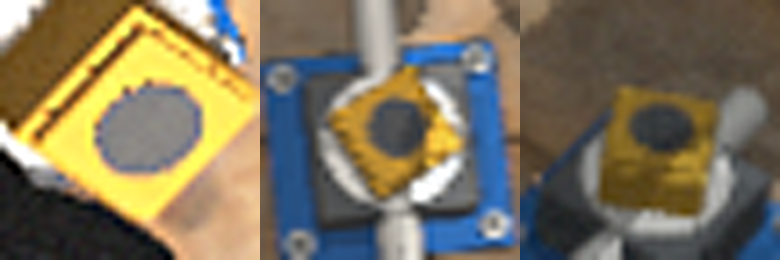

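```bash
python3 - <<'E'
from h import *
s=ctrl.observe(); tp=np.array(s['tool_pos']); y=s['ee_rot'][2]; print(tp,np.degrees(y))
tx=np.array([np.cos(y),np.sin(y)]); ty=np.array([np.sin(y),-np.cos(y)])
w=shot('wrist'); zc=tp[2]+.0111-.003
h=cv2.cvtColor(w['image'],cv2.COLOR_RGB2HSV); m=((h[...,0]<6)|(h[...,0]>174))&(h[...,1]>190)&(h[...,2]>90)
v,u=np.nonzero(m); print(u.min(),u.max(),v.max())
for uc in (275,280,285): 
    vv=v[u==uc].max()+.5; P=ray(w,[[uc,vv]],zc+.0125)[0,:2]-tp[:2]; print(uc,vv,P@tx,P@ty)
for r in (20,50): 
    uu=u[v==r]
    if len(uu): P=ray(w,[[(uu.min()+uu.max())/2,r]],zc+.004)[0,:2]-tp[:2]; print(r,uu.min(),uu.max(),P@tx,P@ty)
for n in ('wrist','scene','top'):
    p=shot(n)
    for l in ('wrench_grip','click_pivot','socket_mouth'):
        for d in ctrl.landmark_of(l,p)[:1]:
            P=np.array(d['point'])-tp; print(n,l,round(d['p'],2),(P[:2]@tx).round(4),(P[:2]@ty).round(4),P[2].round(4))
E
```

```text
[ 0.68989313 -0.00998381  0.25038711] -147.0409178186479
251 312 69
275 64.5 0.09673085185588645 -0.0026451505786276273
280 64.5 0.09673008903505496 -0.0007339251415430605
285 64.5 0.09673100018820674 0.0011772325693790492
20 252 311 0.11465687118704172 -0.00016871321573876292
50 253 310 0.10366759356193515 -0.00016413820383700493
wrist wrench_grip 0.69 -0.0013 0.0011 0.0135
wrist click_pivot 0.6 0.027 0.0008 0.0094
scene wrench_grip 0.64 -0.0025 0.002 0.0095
scene click_pivot 0.61 0.032 -0.0054 0.0094
scene socket_mouth 0.64 0.0496 0.4997 -0.2466
top wrench_grip 0.6 -0.0046 0.0046 0.0168
top click_pivot 0.4 0.0244 -0.004 0.0075
top socket_mouth 0.66 -0.0 -0.0004 -0.0345
```

```bash
python3 - <<'E'
from h import *
plan([.6025,.050,.25],123.4,3)
E
```

```text
{'tx': 0.0135, 'ty': 0.0327, 'tz': 0.0001, 'rx': 0.0, 'ry': -0.0, 'rz': -0.0017}
{'tx': 0.0135, 'ty': 0.0327, 'tz': 0.0001, 'rx': 0.0, 'ry': -0.0, 'rz': -0.0017}
{'tx': 0.0134, 'ty': 0.0328, 'tz': 0.0001, 'rx': 0.0, 'ry': -0.0, 'rz': -0.0017}
dv deg [ 1.34013298e-04 -2.17128418e-03 -4.46511179e-01]
```

Call:
{"api": "send_rows", "payload": {"rows": [{"tx":0.0135,"ty":0.0327,"tz":0,"rx":0,"ry":0,"rz":-0.005,"jaw":0},{"tx":0.0135,"ty":0.0327,"tz":0,"rx":0,"ry":0,"rz":0,"jaw":0},{"tx":0.0135,"ty":0.0327,"tz":0,"rx":0,"ry":0,"rz":0,"jaw":0},{"tx":0,"ty":0,"tz":0.05,"rx":0,"ry":0,"rz":0,"jaw":0},{"tx":0,"ty":0,"tz":0.05,"rx":0,"ry":0,"rz":0,"jaw":0}]}}

```text
t: 8.93
tool_pos: [0.6026, 0.0501, 0.1501]
ee_rot: [-3.141, 0.002, -2.558]
ft_force: [1.5, -0.0, -7.0]
opening: 0.029
grip_force: 62.5
```

Call:
{"api": "send_rows", "payload": {"rows": [{"tx":0,"ty":0,"tz":0.03,"rx":0,"ry":0,"rz":0,"jaw":0},{"tx":0,"ty":0,"tz":0.013,"rx":0,"ry":0,"rz":0,"jaw":0},{"tx":0,"ty":0,"tz":0,"rx":0,"ry":0,"rz":0,"jaw":0},{"tx":0,"ty":0,"tz":0,"rx":0,"ry":0,"rz":0,"jaw":0}]}}

```text
t: 9.43
tool_pos: [0.6032, 0.0497, 0.1087]
ee_rot: [-3.141, 0.002, -2.559]
ft_force: [0.5, 0.6, -7.1]
opening: 0.029
grip_force: 62.2
```

Call:
{"api": "send_rows", "payload": {"rows": [{"tx":0.0003,"ty":0.0005,"tz":0.006,"rx":0,"ry":0,"rz":0,"jaw":0},{"tx":0,"ty":0,"tz":0.004,"rx":0,"ry":0,"rz":0,"jaw":0},{"tx":0,"ty":0,"tz":0.003,"rx":0,"ry":0,"rz":0,"jaw":0},{"tx":0,"ty":0,"tz":0,"rx":0,"ry":0,"rz":0,"jaw":0}]}}

```text
t: 9.93
tool_pos: [0.6016, 0.0499, 0.094]
ee_rot: [3.141, -0.0, -2.559]
ft_force: [-0.5, -0.4, -6.4]
opening: 0.0291
grip_force: 62.4
```

Call:
{"api": "send_rows", "payload": {"rows": [{"tx":0,"ty":0,"tz":0.003,"rx":0,"ry":0,"rz":0,"jaw":0},{"tx":0,"ty":0,"tz":0.002,"rx":0,"ry":0,"rz":0,"jaw":0},{"tx":0,"ty":0,"tz":0,"rx":0,"ry":0,"rz":0,"jaw":0}]}}

```text
t: 10.3
tool_pos: [0.6017, 0.0498, 0.0891]
ee_rot: [3.142, -0.0, -2.559]
ft_force: [-0.8, 0.7, -5.7]
opening: 0.029
grip_force: 62.4
```

Call:
{"api": "send_rows", "payload": {"rows": [{"tx":0,"ty":0,"tz":0.003,"rx":0,"ry":0,"rz":0,"jaw":0},{"tx":0,"ty":0,"tz":0.003,"rx":0,"ry":0,"rz":0,"jaw":0},{"tx":0,"ty":0,"tz":0,"rx":0,"ry":0,"rz":0,"jaw":0}]}}

```text
t: 10.68
tool_pos: [0.6017, 0.0499, 0.083]
ee_rot: [3.141, -0.0, -2.559]
ft_force: [-1.1, 0.5, -6.9]
opening: 0.0292
grip_force: 62.4
```

Call:
{"api": "send_rows", "payload": {"rows": [{"tx":0,"ty":0,"tz":0.003,"rx":0,"ry":0,"rz":0,"jaw":0},{"tx":0,"ty":0,"tz":0.002,"rx":0,"ry":0,"rz":0,"jaw":0},{"tx":0,"ty":0,"tz":0,"rx":0,"ry":0,"rz":0,"jaw":0}]}}

```text
t: 11.05
tool_pos: [0.6017, 0.0499, 0.0781]
ee_rot: [3.142, -0.0, -2.559]
ft_force: [0.1, -0.4, -5.8]
opening: 0.0291
grip_force: 62.4
```

Call:
{"api": "send_rows", "payload": {"rows": [{"tx":0,"ty":0,"tz":0.0015,"rx":0,"ry":0,"rz":0,"jaw":0},{"tx":0,"ty":0,"tz":0,"rx":0,"ry":0,"rz":0,"jaw":0}]}}

```text
t: 11.3
tool_pos: [0.6017, 0.0498, 0.0767]
ee_rot: [3.142, -0.0, -2.559]
ft_force: [0.1, 1.0, -6.9]
opening: 0.0294
grip_force: 62.4
```

Call:
{"api": "send_rows", "payload": {"rows": [{"tx":0,"ty":0,"tz":0,"rx":0,"ry":0,"rz":0,"jaw":0.45},{"tx":0,"ty":0,"tz":0,"rx":0,"ry":0,"rz":0,"jaw":0.8},{"tx":0,"ty":0,"tz":0,"rx":0,"ry":0,"rz":0,"jaw":0.8},{"tx":0,"ty":0,"tz":-0.03,"rx":0,"ry":0,"rz":0,"jaw":0.8},{"tx":0,"ty":0,"tz":-0.05,"rx":0,"ry":0,"rz":0,"jaw":0.8}]}}

```text
t: 11.92
tool_pos: [0.6008, 0.0497, 0.1565]
ee_rot: [3.141, -0.003, -2.559]
ft_force: [0.9, -0.0, -0.2]
opening: 0.0682
grip_force: 0.0
```

```bash
python3 - <<'E'
from h import *
s=ctrl.observe(); print({k:np.round(s[k],3).tolist() for k in ['t','qpos','tool_pos','ee_rot','ft_force']})
for n in ('wrist','top','scene'):
    p=shot(n,f'{n}5.png'); lm(p,['wrench_grip','click_pivot','socket_mouth'],1)
    try:
        c,q,a,b,k,sd=red_axis(p,.087,near=np.array([.482,-.03]),rad=.09); print(n,c,np.degrees(np.arctan2(q[1],q[0]))%180,a,b,k)
    except Exception as e: print(n,'no')
E
```

```text
{'t': 11.925, 'qpos': [-0.336, 0.391, 0.186, 1.849, -0.089, 0.913, 2.045], 'tool_pos': [0.601, 0.05, 0.157], 'ee_rot': [3.141, -0.003, -2.559], 'ft_force': [0.902, -0.017, -0.186]}
wrench_grip [([0.6004, 0.0522, 0.0904], 0.8)]
click_pivot [([0.5765, 0.0374, 0.083], 0.57)]
socket_mouth []
2643
wrist [ 0.49572136 -0.02036696] 33.09345652819306 -0.029677966915791033 0.024861787861151105 2643
wrench_grip []
click_pivot []
socket_mouth []
0
top no
wrench_grip [([0.603, 0.0505, 0.0836], 0.91)]
click_pivot [([0.5793, 0.0299, 0.0839], 0.6)]
socket_mouth [([0.5996, 0.0472, 0.0452], 0.65)]
319
scene [ 0.48604135 -0.02781892] 33.02436066075538 -0.04630112951496663 0.04526531888810672 319
```

View pics/wrist5.png

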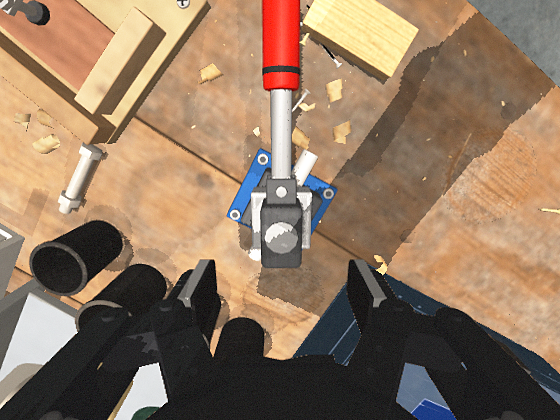

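The wrench stands seated on the bolt, with its head at (280,225) and the handle straight up the image to the red grip. I'll go to mid-grip now.

Call:
{"api": "send_rows", "payload": {"rows": [{"tx":0.047,"ty":0,"tz":0,"rx":0,"ry":0,"rz":0,"jaw":0.8},{"tx":0.047,"ty":0,"tz":0,"rx":0,"ry":0,"rz":0,"jaw":0.8},{"tx":0.047,"ty":0,"tz":0,"rx":0,"ry":0,"rz":0,"jaw":0.8},{"tx":0,"ty":0,"tz":0.04,"rx":0,"ry":0,"rz":0,"jaw":0.8},{"tx":0,"ty":0,"tz":0.03,"rx":0,"ry":0,"rz":0,"jaw":0.8}]}}

```text
t: 13.15
tool_pos: [0.4838, -0.028, 0.0861]
ee_rot: [-3.141, 0.001, -2.559]
ft_force: [0.8, -0.1, 0.1]
opening: 0.0684
grip_force: 0.0
```

Call:
{"api": "send_rows", "payload": {"rows": [{"tx":0,"ty":0,"tz":0.02,"rx":0,"ry":0,"rz":0,"jaw":0.8},{"tx":0,"ty":0,"tz":0,"rx":0,"ry":0,"rz":0,"jaw":0.45},{"tx":0,"ty":0,"tz":0,"rx":0,"ry":0,"rz":0,"jaw":0.38},{"tx":0,"ty":0,"tz":0,"rx":0,"ry":0,"rz":0,"jaw":0.38}], "grip_force": 20}}

```text
t: 13.65
tool_pos: [0.4846, -0.0277, 0.0677]
ee_rot: [-3.141, 0.001, -2.559]
ft_force: [0.2, 1.1, 0.1]
opening: 0.0326
grip_force: 0.0
```

Call:
{"api": "send_rows", "payload": {"rows": [{"tx":0,"ty":0.003,"tz":0,"rx":0,"ry":0,"rz":0.013,"jaw":0.38},{"tx":0,"ty":0.003,"tz":0,"rx":0,"ry":0,"rz":0.013,"jaw":0.38},{"tx":0,"ty":0.003,"tz":0,"rx":0,"ry":0,"rz":0.013,"jaw":0.38},{"tx":0,"ty":0.003,"tz":0,"rx":0,"ry":0,"rz":0.013,"jaw":0.38},{"tx":0,"ty":0.003,"tz":0,"rx":0,"ry":0,"rz":0.013,"jaw":0.38}]}}

```text
t: 14.28
tool_pos: [0.4763, -0.0147, 0.0668]
ee_rot: [-3.141, 0.0, -2.662]
ft_force: [2.3, -1.0, -0.1]
opening: 0.0328
grip_force: 1.2
```

Call:
{"api": "send_rows", "payload": {"rows": [{"tx":0,"ty":0.003,"tz":0,"rx":0,"ry":0,"rz":0.013,"jaw":0.38},{"tx":0,"ty":0.003,"tz":0,"rx":0,"ry":0,"rz":0.013,"jaw":0.38},{"tx":0,"ty":0.003,"tz":0,"rx":0,"ry":0,"rz":0.013,"jaw":0.38},{"tx":0,"ty":0.003,"tz":0,"rx":0,"ry":0,"rz":0.013,"jaw":0.38},{"tx":0,"ty":0.003,"tz":0,"rx":0,"ry":0,"rz":0.013,"jaw":0.38}]}}

```text
t: 14.9
tool_pos: [0.4698, -0.0012, 0.0668]
ee_rot: [-3.142, -0.0, -2.764]
ft_force: [1.6, -0.9, -0.3]
opening: 0.0329
grip_force: 0.8
```

Call:
{"api": "send_rows", "payload": {"rows": [{"tx":0,"ty":0.003,"tz":0,"rx":0,"ry":0,"rz":0.013,"jaw":0.38},{"tx":0,"ty":0.003,"tz":0,"rx":0,"ry":0,"rz":0.013,"jaw":0.38},{"tx":0,"ty":0.003,"tz":0,"rx":0,"ry":0,"rz":0.013,"jaw":0.38},{"tx":0,"ty":0.003,"tz":0,"rx":0,"ry":0,"rz":0.013,"jaw":0.38}]}}

```text
t: 15.4
tool_pos: [0.4658, 0.0101, 0.0668]
ee_rot: [-3.142, -0.0, -2.846]
ft_force: [1.9, -1.2, 0.2]
opening: 0.0328
grip_force: 0.8
```

Call:
{"api": "send_rows", "payload": {"rows": [{"tx":0,"ty":0.003,"tz":0,"rx":0,"ry":0,"rz":0.013,"jaw":0.38},{"tx":0,"ty":0.003,"tz":0,"rx":0,"ry":0,"rz":0.013,"jaw":0.38},{"tx":0,"ty":0.003,"tz":0,"rx":0,"ry":0,"rz":0.013,"jaw":0.38}]}}

```text
t: 15.78
tool_pos: [0.4633, 0.0187, 0.0668]
ee_rot: [-3.142, -0.0, -2.907]
ft_force: [1.8, -0.9, -0.3]
opening: 0.0322
grip_force: 0.8
```

Call:
{"api": "send_rows", "payload": {"rows": [{"tx":0,"ty":0.003,"tz":0,"rx":0,"ry":0,"rz":0.013,"jaw":0.38},{"tx":0,"ty":0.003,"tz":0,"rx":0,"ry":0,"rz":0.013,"jaw":0.38},{"tx":0,"ty":0.003,"tz":0,"rx":0,"ry":0,"rz":0.013,"jaw":0.38}]}}

```text
t: 16.15
tool_pos: [0.4614, 0.0275, 0.0668]
ee_rot: [-3.142, -0.0, -2.968]
ft_force: [0.1, -2.0, 0.4]
opening: 0.0324
grip_force: 0.8
```

Call:
{"api": "send_rows", "payload": {"rows": [{"tx":0,"ty":0.003,"tz":0,"rx":0,"ry":0,"rz":0.013,"jaw":0.38},{"tx":0,"ty":0.003,"tz":0,"rx":0,"ry":0,"rz":0.013,"jaw":0.38},{"tx":0,"ty":0.003,"tz":0,"rx":0,"ry":0,"rz":0.013,"jaw":0.38}]}}

```text
t: 16.52
tool_pos: [0.46, 0.0365, 0.0668]
ee_rot: [-3.142, -0.0, -3.03]
ft_force: [1.4, -1.9, 0.3]
opening: 0.0321
grip_force: 0.8
```

Call:
{"api": "send_rows", "payload": {"rows": [{"tx":0,"ty":0.003,"tz":0,"rx":0,"ry":0,"rz":0.013,"jaw":0.38},{"tx":0,"ty":0.003,"tz":0,"rx":0,"ry":0,"rz":0.013,"jaw":0.38},{"tx":0,"ty":0.003,"tz":0,"rx":0,"ry":0,"rz":0.013,"jaw":0.38}]}}

```text
t: 16.9
tool_pos: [0.4592, 0.0454, 0.0668]
ee_rot: [-3.142, -0.0, -3.091]
ft_force: [1.4, -1.9, 1.2]
opening: 0.0326
grip_force: 0.8
```

Call:
{"api": "send_rows", "payload": {"rows": [{"tx":0,"ty":0.003,"tz":0,"rx":0,"ry":0,"rz":0.013,"jaw":0.38},{"tx":0,"ty":0.003,"tz":0,"rx":0,"ry":0,"rz":0.013,"jaw":0.38},{"tx":0,"ty":0.003,"tz":0,"rx":0,"ry":0,"rz":0.013,"jaw":0.38}]}}

```text
t: 17.27
tool_pos: [0.4589, 0.0544, 0.0668]
ee_rot: [-3.142, -0.0, 3.131]
ft_force: [0.7, -1.5, 0.4]
opening: 0.0326
grip_force: 0.8
```

Call:
{"api": "send_rows", "payload": {"rows": [{"tx":0,"ty":0.003,"tz":0,"rx":0,"ry":0,"rz":0.013,"jaw":0.38},{"tx":0,"ty":0.003,"tz":0,"rx":0,"ry":0,"rz":0.013,"jaw":0.38},{"tx":0,"ty":0.003,"tz":0,"rx":0,"ry":0,"rz":0.013,"jaw":0.38}]}}

```text
t: 17.65
tool_pos: [0.4592, 0.0634, 0.0668]
ee_rot: [-3.142, -0.0, 3.07]
ft_force: [1.4, -1.9, -0.2]
opening: 0.0325
grip_force: 0.8
```

Call:
{"api": "send_rows", "payload": {"rows": [{"tx":0,"ty":0.003,"tz":0,"rx":0,"ry":0,"rz":0.013,"jaw":0.38},{"tx":0,"ty":0.003,"tz":0,"rx":0,"ry":0,"rz":0.013,"jaw":0.38},{"tx":0,"ty":0.003,"tz":0,"rx":0,"ry":0,"rz":0.013,"jaw":0.38}]}}

```text
t: 18.02
tool_pos: [0.46, 0.0723, 0.0668]
ee_rot: [-3.142, -0.0, 3.009]
ft_force: [1.1, -0.7, 0.6]
opening: 0.0328
grip_force: 0.8
```

Call:
{"api": "send_rows", "payload": {"rows": [{"tx":0,"ty":0.003,"tz":0,"rx":0,"ry":0,"rz":0.013,"jaw":0.38},{"tx":0,"ty":0.003,"tz":0,"rx":0,"ry":0,"rz":0.013,"jaw":0.38},{"tx":0,"ty":0.003,"tz":0,"rx":0,"ry":0,"rz":0.013,"jaw":0.38}]}}

```text
t: 18.4
tool_pos: [0.4614, 0.0812, 0.0668]
ee_rot: [-3.142, -0.0, 2.947]
ft_force: [0.9, -1.7, -0.2]
opening: 0.0325
grip_force: 0.8
```

Call:
{"api": "send_rows", "payload": {"rows": [{"tx":0,"ty":0.003,"tz":0,"rx":0,"ry":0,"rz":0.013,"jaw":0.38},{"tx":0,"ty":0.003,"tz":0,"rx":0,"ry":0,"rz":0.013,"jaw":0.38},{"tx":0,"ty":0.003,"tz":0,"rx":0,"ry":0,"rz":0.013,"jaw":0.38}]}}

```text
t: 18.77
tool_pos: [0.4633, 0.0901, 0.0668]
ee_rot: [-3.142, -0.0, 2.886]
ft_force: [0.9, -1.5, -0.7]
opening: 0.0323
grip_force: 0.8
```

Call:
{"api": "send_rows", "payload": {"rows": [{"tx":0,"ty":0.003,"tz":0,"rx":0,"ry":0,"rz":0.013,"jaw":0.38},{"tx":0,"ty":0.003,"tz":0,"rx":0,"ry":0,"rz":0.013,"jaw":0.38},{"tx":0,"ty":0.003,"tz":0,"rx":0,"ry":0,"rz":0.013,"jaw":0.38}]}}

```text
t: 19.15
tool_pos: [0.4658, 0.0987, 0.0668]
ee_rot: [-3.142, -0.0, 2.825]
ft_force: [0.1, -1.3, 0.2]
opening: 0.0327
grip_force: 0.8
```

Call:
{"api": "send_rows", "payload": {"rows": [{"tx":0,"ty":0.003,"tz":0,"rx":0,"ry":0,"rz":0.013,"jaw":0.38},{"tx":0,"ty":0.003,"tz":0,"rx":0,"ry":0,"rz":0.013,"jaw":0.38}]}}

```text
t: 19.4
tool_pos: [0.4677, 0.1044, 0.0668]
ee_rot: [-3.142, -0.0, 2.784]
ft_force: [0.9, -1.9, -0.2]
opening: 0.0322
grip_force: 0.8
```

Call:
{"api": "send_rows", "payload": {"rows": [{"tx":0,"ty":0.003,"tz":0,"rx":0,"ry":0,"rz":0.013,"jaw":0.38},{"tx":0,"ty":0.003,"tz":0,"rx":0,"ry":0,"rz":0.013,"jaw":0.38}]}}

```text
t: 19.65
tool_pos: [0.4696, 0.1092, 0.0667]
ee_rot: [-3.141, -0.0, 2.743]
ft_force: [-0.4, -9.8, 0.3]
opening: 0.0325
grip_force: 4.5
```

Call:
{"api": "send_rows", "payload": {"rows": [{"tx":0,"ty":0.003,"tz":0,"rx":0,"ry":0,"rz":0.013,"jaw":0.38},{"tx":0,"ty":0.002,"tz":0,"rx":0,"ry":0,"rz":0.01,"jaw":0.38}]}}

```text
t: 19.9
tool_pos: [0.4715, 0.1133, 0.0666]
ee_rot: [-3.14, -0.0, 2.706]
ft_force: [-0.4, -10.0, 0.1]
opening: 0.0326
grip_force: 4.6
```

Call:
{"api": "send_rows", "payload": {"rows": [{"tx":0,"ty":0.003,"tz":0,"rx":0,"ry":0,"rz":0.013,"jaw":0.38},{"tx":0,"ty":0,"tz":0,"rx":0,"ry":0,"rz":0,"jaw":0.38},{"tx":0,"ty":0,"tz":0,"rx":0,"ry":0,"rz":0,"jaw":0.38}]}}

```text
t: 20.27
tool_pos: [0.4727, 0.1159, 0.0666]
ee_rot: [-3.14, -0.0, 2.686]
ft_force: [0.4, -9.8, 0.5]
opening: 0.0324
grip_force: 4.6
```

The force holds at about 10 N while the handle moves, so it has clicked. I'll back off and release.

Call:
{"api": "send_rows", "payload": {"rows": [{"tx":0,"ty":-0.003,"tz":0,"rx":0,"ry":0,"rz":-0.013,"jaw":0.38},{"tx":0,"ty":-0.003,"tz":0,"rx":0,"ry":0,"rz":-0.013,"jaw":0.38},{"tx":0,"ty":-0.003,"tz":0,"rx":0,"ry":0,"rz":-0.013,"jaw":0.38},{"tx":0,"ty":-0.002,"tz":0,"rx":0,"ry":0,"rz":-0.01,"jaw":0.38}]}}

```text
t: 20.78
tool_pos: [0.4685, 0.1071, 0.0668]
ee_rot: [3.142, -0.0, 2.765]
ft_force: [0.4, 0.6, -0.2]
opening: 0.0324
grip_force: 0.1
```

Call:
{"api": "send_rows", "payload": {"rows": [{"tx":0,"ty":-0.002,"tz":0,"rx":0,"ry":0,"rz":0,"jaw":0.38},{"tx":0,"ty":0,"tz":0,"rx":0,"ry":0,"rz":0,"jaw":0.8},{"tx":0,"ty":0,"tz":0,"rx":0,"ry":0,"rz":0,"jaw":0.8},{"tx":0,"ty":0,"tz":-0.04,"rx":0,"ry":0,"rz":0,"jaw":0.8},{"tx":0,"ty":0,"tz":-0.06,"rx":0,"ry":0,"rz":0,"jaw":0.8}]}}

```text
t: 21.4
tool_pos: [0.4668, 0.1049, 0.1669]
ee_rot: [-3.139, -0.002, 2.765]
ft_force: [0.0, 0.4, 1.1]
opening: 0.0682
grip_force: 0.0
```

Call:
{"api": "send_rows", "payload": {"rows": [{"tx":0,"ty":0,"tz":-0.06,"rx":0,"ry":0,"rz":0,"jaw":0.8},{"tx":0,"ty":0,"tz":0,"rx":0,"ry":0,"rz":0,"jaw":0.8},{"tx":0,"ty":0,"tz":0,"rx":0,"ry":0,"rz":0,"jaw":0.8}]}}

```text
t: 21.78
tool_pos: [0.4675, 0.1055, 0.2266]
ee_rot: [3.141, -0.0, 2.765]
ft_force: [-0.6, -0.1, -0.8]
opening: 0.068
grip_force: 0.0
```

```bash
python3 - <<'E'
from h import *
for n in ('wrist','scene'):
    p=shot(n,f'{n}9.png'); lm(p,['wrench_grip','click_pivot','socket_mouth'],1)
    c,q,a,b,k,sd=red_axis(p,.087,near=np.array([.468,.1]),rad=.09); print(n,c,np.degrees(np.arctan2(q[1],q[0]))%180,np.degrees(np.arctan2(*(np.array([.6044,.0514])-c)[::-1]))%180,a,b,k)
E
```

```text
wrench_grip [([0.6029, 0.0514, 0.0889], 0.57)]
click_pivot []
socket_mouth [([0.6019, 0.0555, 0.0428], 0.73)]
1859
wrist [0.46866661 0.10295824] 159.41767216197638 159.20075305874573 -0.046759601534260425 0.04473219667452227 1858
wrench_grip [([0.6025, 0.053, 0.0839], 0.68)]
click_pivot [([0.5769, 0.0587, 0.0859], 0.74)]
socket_mouth [([0.6004, 0.0471, 0.0422], 0.97)]
336
scene [0.46921264 0.10044212] 159.95604927728078 160.06067293891948 -0.04562960194766989 0.04450635649177816 335
```

View pics/scene9.png

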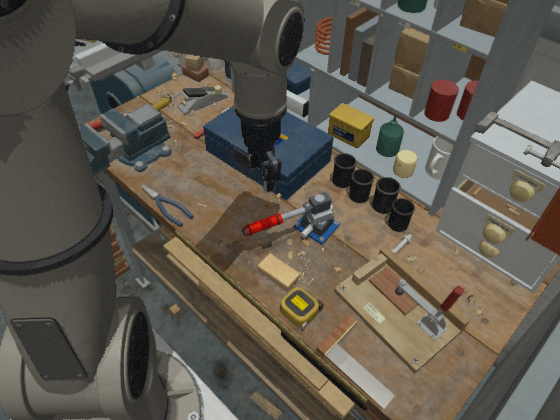

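The wrench stands seated on the bolt at (318,210). Its handle has sprung straight, with the red grip at (265,225), and the hand is clear of it.

```bash
python3 -c "
from bench import ctrl; print(ctrl.sign_off())"
```

```text
the job is handed in; nothing more can be done
None
```

I seated the wrench on the bolt and turned it clockwise until the handle clicked at about 10 N. I then let go, leaving it standing with the handle sprung straight, and handed the job in at about 22 s; no verdict was returned.

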